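# Close and fasten the index-gear case

## Task

Close the flat wooden case and fasten it, only by pushing with the fingertips: push the cover board along its rails by its rib until it drops into its notches and lies level in the case, not standing proud of the side walls, then swing the two wooden turn-buttons on the side walls in until each lies square across the board. Do not grip or lift the cover, and leave the other things on the table where they are.

Things in the scene. Friction and masses are not known exactly. Their poses are not given: they have to be found in the camera images.
- case: open flat wooden case fixed on the table, 245x150 mm. Origin at table height under the middle of the closed cover; z up; x = the way the cover closes, from the low sill end (x = -130 mm) to the stop end (+115 mm: wall 56 mm high, inner face at +101.5 mm). Side walls 18 mm thick, centred at y = +66 and -66 mm, tops 50 mm above the table
- notch (a point): case: middle of the mouth of the notch near the stop end in the +y rail, 40 mm above the table. Inside each side wall runs a rail 12 mm wide, its top 40 mm above the table, with notches 19 mm long and 10 mm deep at x = -45 and +75 mm of the case
- cover: loose plywood cover board, 200x110x9 mm, about 0.28 kg, axes as the case's, lying on the rails with 2 mm play a side, 35 to 78 mm short of closed at the start. Origin in its middle at the underside of its cleats, board top 17 mm higher. On the rails the origin is 40 mm above the table (board top 57 mm); closed 32 mm (top 49 mm), at x = 0 of the case, play -2.5 to +1.5 mm
- cleat (a point): middle of the underside of the front cleat. Two cross cleats under the cover (14 mm long in x, 8 mm high, at x = -45 and +75 mm of the cover) slide on the rails with 1 to 3 N of push and drop 8 mm into the notches by the cover's own weight, unless it is pressed hard against the notch or the stop wall
- rib_top (a point): middle of the top of the push rib glued across the cover board: a bar 14 mm thick (x), 60 mm long (y) and 16 mm high, 65 mm behind the middle of the board; its top is 73 mm above the table while the cover is on the rails, 65 mm when closed. Axes as the cover's
- button_a (a joint): dark wooden turn-button on top of the case's +y wall, turning about a vertical screw. Value in rad: 0 = parked along the wall, nose towards +x of the case; negative = nose swung outwards off the case; 1.57 (its stop) = square across the cover. Starts between -0.35 and 0. Stays where left; about 1 N on the nose turns it. A cover still up on its rails is in its way
- button_b (a joint): dark wooden turn-button on top of the case's -y wall, turning about a vertical screw. Value in rad: 0 = parked along the wall, nose towards +x of the case; negative = nose swung outwards off the case; 1.57 (its stop) = square across the cover. Starts between -0.35 and 0. Stays where left; about 1 N on the nose turns it. A cover still up on its rails is in its way
- button_a_pivot (a point): pivot axis of button_a, at mid-thickness of the bar, 57 mm above the table; the bar is 14 mm wide, 10 mm thick (52 to 62 mm above the table) and reaches 39 mm from the pivot, at x = +10, y = +66 mm of the case; axes as the case's
- button_b_pivot (a point): pivot axis of button_b, at mid-thickness of the bar, 57 mm above the table; the bar is 14 mm wide, 10 mm thick (52 to 62 mm above the table) and reaches 39 mm from the pivot, at x = +10, y = -66 mm of the case; axes as the case's
- button_a_nose (a point): point in the bar of button_a 36 mm from its pivot, 3 mm short of the nose end, 57 mm above the table
- button_b_nose (a point): point in the bar of button_b 36 mm from its pivot, 3 mm short of the nose end, 57 mm above the table
- loupe: folding loupe, 42x62x17 mm, lying past the stop end of the case; to be left alone
- spirit_lamp: spirit lamp, a round purple bowl with a brass cap, 62 mm wide and 74 mm high, standing on the table beside the +y wall, about 185 mm from the case's middle line; to be left alone
- tweezers: steel tweezers, 135 mm long and 8 mm high, lying along the -y wall about 65 mm from it; to be left alone
- syringe: small paste syringe, 112 mm long and 13 mm high, lying beyond the +y wall near the stop end; to be left alone
- gem_scale: flat pocket scale, 121x72x19 mm, lying at the right, in front of the machine; to be left alone
- screwdriver: small screwdriver, 161 mm long, lying at the front left; to be left alone
- mug: white mug, 92 mm wide with its handle 127 mm, 95 mm high, at the front right of the table; to be left alone

How it is judged (in metres and radians):
On the way, in this order (a step that is already met when the one before it is completed fails the run):
1. the cover has dropped into its notches (z of cover in the frame of case between 0.028 and 0.0345 m and x of cover in the frame of case between -0.0045 and 0.0045 m and y of cover in the frame of case between -0.005 and 0.005 m and angle between cover's own z axis and vertical below 0.03 rad and angle between the x axis of cover and the x axis of case, either way round below 0.05 rad), for 0.2 s.
2. both turn-buttons are swung in across the cover (value of joint each of button_a, button_b above 1.1 rad), for 0.2 s.
At the end, for the whole second after the job is handed in: the cover lies down in its notches (origin 28 to 34.5 mm above the table, within 4.5 mm of closed along the case and 5 mm across, tilted less than 0.03 rad, in line with the case to 0.05 rad, at rest) and both turn-buttons stand at 1.1 rad or more (all of step 1 and all of step 2 and linear speed of cover below 0.01 m/s); the robot touches nothing.
It fails at once if the cover is lifted off its rails (origin more than 12 mm above sliding height, or tilted by more than 0.15 rad) (z of cover in the frame of case above 0.052 m or angle between cover's own z axis and vertical above 0.15 rad).
It fails at once if another thing on the table is moved by more than 25 mm (distance of any of loupe, spirit_lamp, tweezers, syringe, gem_scale, screwdriver, mug from where it was at the start of the episode above 0.025 m).
It also fails if it takes over 64 s, if anything falls off the work surface, if the arm or the gripper's body presses on something with over 40 N, if the wrist force passes 120 N, or if a joint passes its speed limit or range.

## Robot

A 6-joint arm with a two-finger parallel gripper is mounted at the origin on a cart in front of the work surface, level with it; the furniture and walls round the work are solid. World frame = base frame: x ahead of the robot, y to its left, z up, the work surface at z = 0. Lengths are in mm, angles in rad, forces in N, time in s.
With the tool pointing down it reaches from about 350 to 975 mm from the base axis. Payload 17.4 kg.
Tool frame: the origin (TCP) lies between the finger pads; the fingertips stand 25 mm ahead of it and the grasp point (between the pads) lies 6 mm ahead of it; z points along the fingers, y is the direction in which the jaws open and shut (so a half turn about z gives the same grasp; the last joint's range is limited). The gripper opens to 85 mm and grips with 20 to 120 N. Pads are 22 mm wide; open, the fingers measure 114 mm over their backs; the gripper's body (76 mm by 85 mm) begins 54 mm behind the grasp point. The pads swing forward as they close: fully open they stand 13 mm farther back than shut.
Start: joints at [1.209, 0.116, 1.442, -0, 1.584, -0.038], TCP at [214.774, 639.926, 256.303] pointing down, gripper open.
Joint ranges: [-2.83, 2.83], [-0.83, 2.19], [0.07, 2.5], [-1.14, 4.28], [0.01, 3], [-2.97, 2.97]. Speed limits (rad/s): [1.89, 1.89, 2.22, 3.14, 3.14, 3.14].

## Interface

Orientations are given as a rotation vector (axis times angle).
In Python, from bench import get_state, viewer, order gives the robot as it stands.
- The arm moves only by the tool jog_arm, never from a script. Its argument "commands" is a list of rows, each a list of 4 numbers: the shift along the world's x, y, z in cm, then the turn about the world's z in units of 8 degrees (1.0 is 8 degrees). In form: [[dx, dy, dz, roll], ...]. A call has 1 to 8 rows; each row is the pose to reach, as a shift and turn from the pose measured when the call began; what a row does not reach only later rows make up. A row lasts 1/10 s, in which the tool goes at most 50 mm and 8.59 degrees, less where a joint would pass 70% of its speed; a pose out of reach is approached as far as the arm can. A call with a gripper value outside its range is refused whole. "claw" is the closure, from 0 (fully open) to 1 (shut), set as the call begins (left out, the last holds). The fingers move at their own pace and stop on an object; the grip force is fixed at half the most. Time passes only in rows, so rows that repeat a pose let the fingers close. It gives the time, the measured TCP pose, the force and the opening at its end, in the units of the state.
- get_state(): the state, without advancing time (a new reading comes with each control period).
- viewer.snapshot(name): name is "side" or "top" or "wrist"; returns a dict with "pixels" (480x640x3 uint8, blue, green, red), "z_map" (480x640 float32, mm along the optical axis (not along the pixel's ray), 0 where there is no reading), "vfov" (degrees; the focal length in pixels is half the picture's height over the tangent of half this angle, whatever the lens; pixels are square), "cx", "cy" (the principal point, pixels), "view" (4x4, takes a point from world to camera coordinates); the wrist camera has in their place "mount" (4x4, takes a point from camera to tool coordinates, whose origin is the TCP and whose axes are the flange's). Camera axes: x right, y down, z forward; pixel columns grow to the right and rows downward; lengths in mm; the calibration is good to about 2 mm. The wrist camera is an equidistant fisheye: a pixel r from the principal point sees the ray r / f radians off the axis. A picture is of the moment at which its call begins: read the wrist's pose just before it.
- order.finish_job(): hands the job in, once; it reports no verdict.
The state is a dict: "clock": time; "joint_pos": joint angles; "qvel": joint speeds; "joint_torque": joint torques, N m; "position": TCP position; "tool_rot": TCP orientation; "ft_force": force on the tool from outside, world axes, zero at the start; "ft_torque": the same for the moment, N m; "gripper_width": finger opening in mm.
Only numpy, scipy, OpenCV 4.12 (cv2) and the standard library are available. Lean on these libraries where they do the work, as an engineer would, in place of code of your own. Each camera call takes 0.05 s, during which the arm holds its last target. There are 200 camera calls.

## Working session

There is one attempt and no reset: what is moved stays moved. The work goes in short steps, Python scripts to look and compute and a tool call to move; the robot and the scene stay as the last step left them, time stands still between calls to the robot, and variables do not carry over. Pictures are saved under pics/ and viewed, about 8 in all and at most 12, crops included, and the job is handed in when it is done.

Besides the shell and the picture viewer there is one more tool, called as name(argument=value, ...), one argument or row to a line, values as JSON. jog_arm: Moves the arm, as the interface text tells. Its arguments: {"type":"object","properties":{"commands":{"type":"array","items":{"type":"array","items":{"type":"number"}}},"claw":{"type":"number"}},"required":["commands"]}

```bash
mkdir -p pics
cat > h.py <<'E'
import numpy as np, cv2
from bench import get_state, viewer, order
def snap(n):
    s=viewer.snapshot(n); np.savez('/tmp/'+n+'.npz',**{k:v for k,v in s.items()}); return s
def f(s): return s['pixels'].shape[0]/2/np.tan(np.radians(s['vfov'])/2)
def cloud(s):
    z=s['z_map']; v,u=np.mgrid[:z.shape[0],:z.shape[1]]; F=f(s)
    c=np.stack([(u-s['cx'])/F*z,(v-s['cy'])/F*z,z,np.ones_like(z)],-1)
    return (c@np.linalg.inv(s['view']).T)[...,:3]
def cast(s,u,v,h):
    F=f(s); M=np.linalg.inv(s['view']); d=M[:3,:3]@np.array([(u-s['cx'])/F,(v-s['cy'])/F,1]); o=M[:3,3]
    return o+d*(h-o[2])/d[2]
E
python3 - <<'E'
from h import *
s=snap('top'); cv2.imwrite('pics/top.png',s['pixels']); t=snap('side'); cv2.imwrite('pics/side.png',t['pixels'])
print(get_state()); print(s['vfov'],s['cx'],s['cy']); print(np.linalg.inv(s['view']).round(3)); print(np.linalg.inv(t['view']).round(3))
E
```

```text
{'clock': 0.1, 'joint_pos': array([ 1.20922599e+00,  1.16463557e-01,  1.44221107e+00, -2.32721220e-05,
        1.58401714e+00, -3.77962365e-02]), 'qvel': array([-1.01454340e-04, -1.67350832e-03, -7.31644454e-04, -9.38089272e-05,
       -1.41512563e-03,  5.88797902e-04]), 'joint_torque': array([ 2.84533395e-03, -7.33662629e+01, -6.33799624e+01,  1.53981127e-04,
        5.17401349e-03,  4.77836863e-05]), 'position': array([214.70763884, 639.78287073, 255.6109357 ]), 'tool_rot': array([-5.06333558e-01, -3.10032278e+00,  1.69933067e-03]), 'ft_force': array([ 0.24371742, -0.68269921, -0.00298269]), 'ft_torque': array([-0.01885777,  0.05924151, -0.00415945]), 'gripper_width': 85.48655697148091}
48.422972973499384 319.2219117012046 240.42566289187258
[[-1.800000e-02 -9.900000e-01  1.370000e-01  3.405350e+02]
 [-1.000000e+00  2.000000e-02  9.000000e-03 -4.274200e+01]
 [-1.200000e-02 -1.370000e-01 -9.900000e-01  1.408973e+03]
 [ 0.000000e+00  0.000000e+00  0.000000e+00  1.000000e+00]]
[[ 9.54000e-01 -1.70000e-01  2.48000e-01  2.76096e+02]
 [-3.00000e-01 -5.89000e-01  7.50000e-01 -7.81742e+02]
 [ 1.90000e-02 -7.90000e-01 -6.13000e-01  6.86868e+02]
 [ 0.00000e+00  0.00000e+00  0.00000e+00  1.00000e+00]]
```

View pics/top.png

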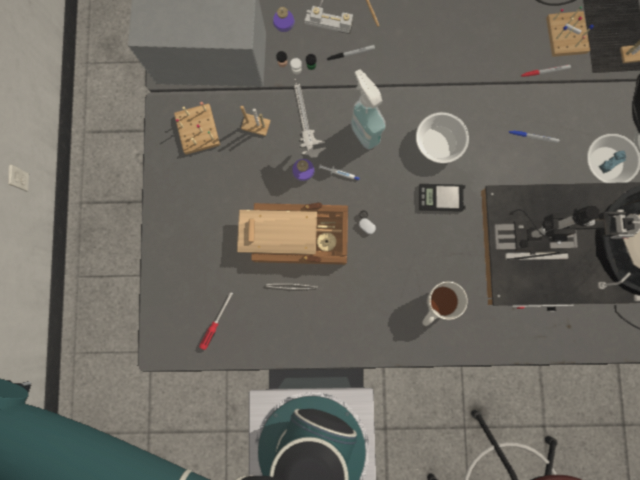

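View pics/side.png

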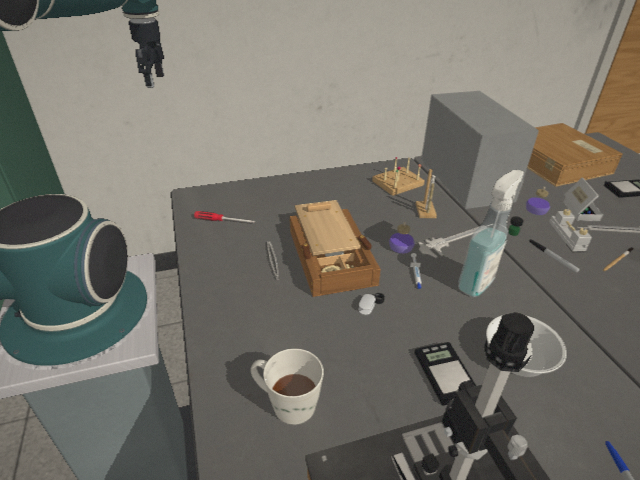

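The top view shows the case at about u 238–348, v 204–262. The cover (tan) sticks out to the left, the stop end is at the right, so case +x is roughly world −y. Its rib is near u≈251. The loupe is at (367,227) and the lamp at (303,170).

Run:
```python
from h import *
s=dict(np.load('/tmp/top.npz')); c=cloud(s)
im=s['pixels']; cv2.imwrite('pics/crop.png',cv2.resize(im[190:280,225:385],None,fx=5,fy=5,interpolation=cv2.INTER_CUBIC))
hsv=cv2.cvtColor(im,cv2.COLOR_BGR2HSV)
roi=np.zeros(im.shape[:2],bool); roi[195:275,230:356]=1
z=c[...,2]
print('table z',np.median(z[300:340,250:300]))
# cover board
for lo,hi,n in((54,62,'board'),(66,80,'rib'),(45,80,'high')):
    m=roi&(z>lo)&(z<hi); p=c[m][:,:2].astype(np.float32); r=cv2.minAreaRect(p); print(n,m.sum(),np.median(c[m],0).round(1),[np.round(a,1) for a in r])
print(hsv[230,280],hsv[259,290],hsv[233,343])
m=roi&(z>30); ys,xs=np.where(m)
np.set_printoptions(linewidth=250)
print(z[200:268:2,236:352:4].round(0).astype(int))
```

```text
table z -0.34243023296494357
board 2778 [551.9  62.1  57.2] [array([551.7,  38. ]), array([280. , 150.6]), np.float64(88.5)]
rib 144 [555.9 141.7  71.6] [array([550.5,  61.9]), array([176.7, 141.8]), np.float64(87.9)]
high 4827 [551.9  57.   55.7] [array([552.4,  37.8]), array([281.5, 151.6]), np.float64(87.6)]
[ 17  94 193] [ 13 129 136] [ 13 129 134]
[[   5    1   -3    0    0    0   -5    1   -4    0   -4   -4    0   -2    1    4    1   -4   -1    0    2    0    0   -1   -2    5    2   -4    4]
 [   3   -5    1    3    2   -5    1   -5   -3    0   -8    2   -3   -6   -2   -5    2    1    2    0   -3    2    0    3    1   -1    1   -2    3]
 [  -4   -1   -2   -1   -1   46   51   52   48   52   46   43   50   52   52   48   51   52   62   62   66   66    0   -1    3    1   -2   -5    3]
 [   4   -5   -1    1   -2   52   47   52   50   48   45   51   45   51   56   52   50   51   65   57   63   64   48   49   47   50   50   49    0]
 [   0    2   -5    1   -7   48   50   48   52   46   48   47   48   50   45   57   46   53   62   58   61   53   50   46   49   50   52   52   -5]
 [   
[... 3587 characters left out ...]
8   51   46   55   48   51   50   50   51   51   65   60   63   65   63   49   50   51   51   47   55    0]
 [   1   -1   -5    0   46   48   52   44   48   52   48   50   44   52   51   45   47   61   59   59   59   57   52   51   47   50   51   53    0]
 [   1   -3    1    0    0   -1    0    6    1    9   15   13   14   21   24   32   30   29   36   39   38   44   48   50   47   54   50   50   -2]
 [   0    0   -4    0    1    4   -4   -3    0   -1   -6    2    6    1    0    2   -1   -1   -2    1    3   -1    1    0   -3   -3    0   12   -4]
 [   3   -5   -4    1   -2    2    3    2    5   -2    1    2    0    1    3   -5    4    1   -3    3    4   -1    2    2   -1    1    0   -1   -9]]
```

View pics/crop.png

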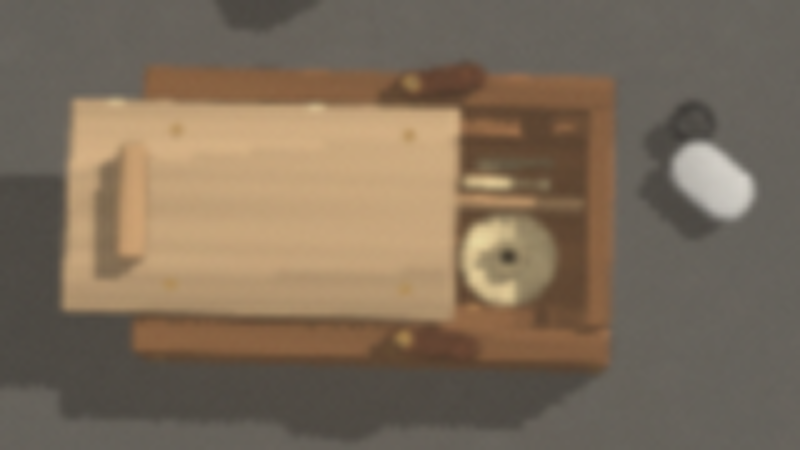

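```bash
cat >> h.py <<'E'
from scipy.spatial.transform import Rotation as R
def topc(s,a,b,h,u0=225,v0=190,k=5): return cast(s,u0+(a+.5)/k-.5,v0+(b+.5)/k-.5,h)
E
python3 - <<'E'
from h import *
s=dict(np.load('/tmp/top.npz'))
T=lambda a,b,h:topc(s,a,b,h)[:2]
FL,FR,NL,NR=T(147,66,50),T(615,78,50),T(133,355,50),T(608,366,56)
FR6=T(615,78,56)
print('corners',FL,FR,FR6,NL,NR)
d=(FR-FL)/np.linalg.norm(FR-FL); d2=(NR-NL)/np.linalg.norm(NR-NL)
print('x axis',d,d2,np.linalg.norm(FR-FL),np.linalg.norm(FL-NL))
ex=(d+d2);ex/=np.linalg.norm(ex); ey=np.array([-ex[1],ex[0]])
P={'pa':(T(411,83,62),(10,66)),'pb':(T(404,338,62),(10,-66)),'FL':(FL,(-130,75)),'FR':(T(615,78,53),(115,75)),'NL':(NL,(-130,-75)),'NR':(T(608,366,53),(115,-75))}
for k,(p,l) in P.items(): print(k,p.round(1),'origin',(p-l[0]*ex-l[1]*ey).round(1))
O=np.mean([p-l[0]*ex-l[1]*ey for p,l in P.values()],0); A=np.array([ex,ey]); print('O',O,'yaw',np.arctan2(ex[1],ex[0]))
for n,a,b,h in(('noseA',480,72,62),('noseB',475,345,62),('rib',132,201,73),('cfr_far',461,106,57),('cfr_near',452,320,57),('crear_far',73,100,57),('crear_near',62,311,57)): print(n,T(a,b,h).round(1),(A@(T(a,b,h)-O)).round(1))
print(R.from_rotvec(get_state()['tool_rot']).as_matrix().round(3))
E
```

```text
corners [631.04685685 137.41563119] [ 619.67309326 -105.56744641] [ 618.44067301 -105.29006662] [480.25495583 144.814893  ] [469.32494374 -97.92468319]
x axis [-0.04675767 -0.99890626] [-0.04498215 -0.99898779] 243.2491284627168 150.97333038970802
pa [ 6.168e+02 -1.000e-01] origin [551.3  12.9]
pb [485.    5.4] origin [551.4  12.4]
FL [631.  137.4] origin [550.2  11. ]
FR [ 619.1 -105.4] origin [549.4  12.9]
NL [480.3 144.8] origin [549.2  11.5]
NR [469.6 -98. ] origin [549.8  13.4]
O [550.21316739  12.3460313 ] yaw -1.6166823591519042
noseA [621.8 -35.7] [44.7 73.7]
noseB [480.7 -30.5] [ 46.  -67.4]
rib [556.4 142.1] [-129.9    0.2]
cfr_far [605.2 -25.5] [35.3 56.6]
cfr_near [494.3 -19. ] [ 33.9 -54.4]
crear_far [612.4 174.8] [-165.1   54.7]
crear_near [502.8 180.2] [-165.5  -55. ]
[[-0.948  0.318 -0.   ]
 [ 0.318  0.948 -0.001]
 [ 0.    -0.001 -1.   ]]
```

jog_arm(
  commands=[
    [3, -4, 0, 0.3],
    [6, -8, 0, 0.6],
    [9, -12, 0, 0.9],
    [12, -16, 0, 1.2],
    [15, -20, 0, 1.5],
    [18, -24, 0, 1.8],
    [21, -28, 0, 2],
    [24, -32, 0, 2],
  ],
  claw=1,
)

```text
clock: 0.9
position: [455.4, 318.0, 255.5]
tool_rot: [-0.068, -3.141, 0.002]
ft_force: [0.5, 0.4, 0.7]
gripper_width: 0.2
```

jog_arm(
  commands=[
    [3, -4, 0, 0],
    [6, -8, 0, 0],
    [9, -12, -2, 0],
    [9.7, -13.3, -4, 0],
    [9.7, -13.3, -6, 0],
    [9.7, -13.3, -6, 0],
  ],
)

```text
clock: 1.5
position: [551.6, 184.0, 192.3]
tool_rot: [-0.07, -3.136, 0.004]
ft_force: [-0.2, -0.3, 0.1]
gripper_width: -0.1
```

Run:
```python
from h import *
st=get_state(); s=viewer.snapshot('wrist'); cv2.imwrite('pics/w1.png',s['pixels'])
np.savez('/tmp/w1.npz',pos=st['position'],rot=st['tool_rot'],**s); print(s['vfov'],s['cx'],s['cy'],s['mount'].round(3).tolist())
```

```text
65.70646984690485 307.71932950604423 242.23721988165488 [[0.001, -0.951, -0.31, 78.918], [1.0, 0.001, 0.0, 0.268], [0.0, -0.31, 0.951, -117.838], [0.0, 0.0, 0.0, 1.0]]
```

View pics/w1.png

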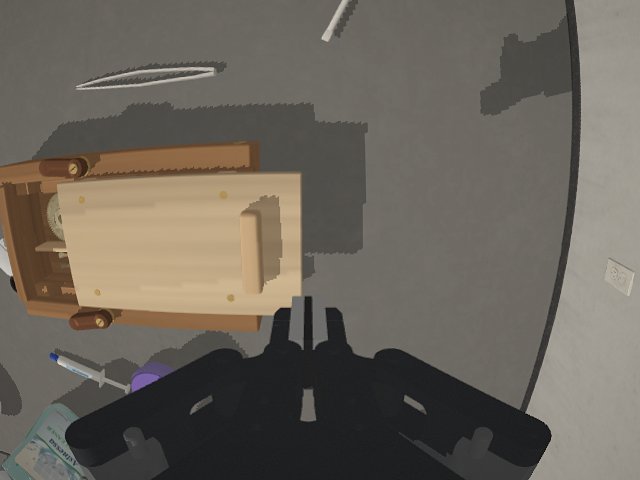

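The wrist view shows the rib at (251,250), the cover's rear edge at u≈301, button pivots at (74,167) and (100,321), and my fingertip at about (308,297). I'll measure the finger envelope and the rib from this view.

```bash
cat >> h.py <<'E'
O=np.array([550.2,12.3]); YAW=-1.6167
A=np.array([[np.cos(YAW),np.sin(YAW)],[-np.sin(YAW),np.cos(YAW)]])
def wpix(s,P):   # tool-frame points -> wrist pixels
    M=np.linalg.inv(s['mount']); c=np.atleast_2d(P)@M[:3,:3].T+M[:3,3]; F=f(s)
    r=np.hypot(c[:,0],c[:,1]); th=np.arctan2(r,c[:,2]); k=F*th/np.maximum(r,1e-9)
    return np.c_[s['cx']+k*c[:,0],s['cy']+k*c[:,1]]
def wray(s,u,v):
    F=f(s); x,y=u-s['cx'],v-s['cy']; r=np.hypot(x,y); th=r/F; k=np.where(r>0,np.sin(th)/np.maximum(r,1e-9),0)
    return np.stack([x*k,y*k,np.cos(th)],-1)
def wcast(s,pos,rot,u,v,h):
    Rt=R.from_rotvec(rot).as_matrix(); m=s['mount']; d=Rt@(m[:3,:3]@wray(s,np.float64(u),np.float64(v))); o=pos+Rt@m[:3,3]
    return o+d*(h-o[2])/d[2]
def wtool(s):    # tool-frame cloud
    z=s['z_map']; v,u=np.mgrid[:480,:640].astype(float); d=wray(s,u,v); d=d/d[...,2:]*z[...,None]
    return d@s['mount'][:3,:3].T+s['mount'][:3,3]
E
python3 - <<'E'
from h import *
s=dict(np.load('/tmp/w1.npz')); pos,rot=s['pos'],s['rot']
print(wpix(s,[[0,0,25],[0,0,6],[11,0,25],[-11,0,25],[0,14,25]]).round(0).tolist())
p=wtool(s); m=(s['z_map']>0)&(p[...,2]<45)&(p[...,2]>-60)
for a in range(-40,45,6):
    q=p[m&(p[...,2]>=a)&(p[...,2]<a+6)]
    if len(q): print(a,len(q),q.min(0).round(0),q.max(0).round(0))
for n,u,v,h in(('ribtop',251,252,73),('rib far end',253,292,73),('rib near',249,211,73),('rearfar',292,311,57),('rearnear',301,174,57),('pa',100,321,62),('pb',74,167,62),('case FL',258,329,50),('NL',258,143,50)):
    w=wcast(s,pos,rot,u,v,h); print(n,w.round(1),(A@(w[:2]-O)).round(1))
E
```

```text
[[307.0, 313.0], [307.0, 336.0], [307.0, 290.0], [307.0, 334.0], [339.0, 312.0]]
-40 3020 [-11. -44. -40.] [ 16.  45. -34.]
-34 5177 [-11. -40. -34.] [ 14.  41. -28.]
-28 2699 [-13. -35. -28.] [ 14.  36. -22.]
-22 1307 [-13. -30. -22.] [ 14.  30. -16.]
-16 812 [-11. -16. -16.] [ 12.  16. -10.]
-10 497 [  5. -13. -10.] [11. 14. -4.]
-4 615 [  5. -13.  -4.] [11. 14.  2.]
2 556 [  5. -13.   2.] [11. 14.  8.]
8 492 [  5. -13.   8.] [11. 14. 14.]
14 328 [  6. -13.  14.] [11. 14. 20.]
20 26 [10. -6. 20.] [11.  7. 21.]
ribtop [554.9 145.1  73. ] [-132.9   -1.4]
rib far end [585.  143.6  73. ] [-132.8   28.8]
rib near [526.2 146.3  73. ] [-132.8  -30.1]
rearfar [609.8 169.3  57. ] [-159.6   52.4]
rearnear [505.5 181.4  57. ] [-166.9  -52.4]
pa [6.172e+02 5.000e-01 6.200e+01] [ 8.7 67.4]
pb [484.7   7.   62. ] [  8.3 -65.2]
case FL [629.6 139.9  50. ] [-131.1   73.5]
NL [482.8 152.3  50. ] [-136.7  -73.7]
```

jog_arm(
  commands=[
    [0.65, 0, -4, 0],
    [0.65, 0, -8, 0],
    [0.65, 0, -10, 0],
    [0.65, 0, -10.8, 0],
    [0.65, 0, -10.8, 0],
  ],
)

```text
clock: 2.05
position: [558.4, 185.2, 86.9]
tool_rot: [-0.068, -3.138, 0.003]
ft_force: [0.5, 0.1, 0.3]
gripper_width: 0.2
```

jog_arm(
  commands=[
    [-0.05, -1, 0, 0],
    [-0.07, -1.6, 0, 0],
    [-0.1, -2.2, 0, 0],
    [-0.13, -2.8, 0, 0],
    [-0.16, -3.4, 0, 0],
    [-0.18, -4.0, 0, 0],
    [-0.2, -4.6, 0, 0],
    [-0.2, -4.6, 0, 0],
  ],
)

```text
clock: 2.85
position: [556.9, 138.7, 87.9]
tool_rot: [-0.068, -3.14, 0.002]
ft_force: [1.2, 1.8, 4.0]
gripper_width: 0.2
```

jog_arm(
  commands=[
    [0, -0.5, -0.2, 0],
    [-0.04, -1.0, -0.2, 0],
    [-0.07, -1.5, -0.2, 0],
    [-0.1, -2.0, -0.2, 0],
    [-0.12, -2.5, -0.2, 0],
    [-0.14, -2.8, -0.2, 0],
    [-0.14, -3.0, -0.2, 0],
    [-0.14, -3.0, -0.2, 0],
  ],
)

```text
clock: 3.65
position: [556.4, 108.9, 87.7]
tool_rot: [0.069, 3.139, 0.001]
ft_force: [0.5, 6.6, 11.6]
gripper_width: -0.2
```

Run:
```python
from h import *
st=get_state(); s=viewer.snapshot('wrist'); cv2.imwrite('pics/w2.png',s['pixels'])
np.savez('/tmp/w2.npz',pos=st['position'],rot=st['tool_rot'],**s); print(st['position'],st['ft_force'],A@(st['position'][:2]-O))
p=wtool(s)@R.from_rotvec(st['tool_rot']).as_matrix().T+st['position']
q=p[(s['z_map']>0)]; c=(q[:,:2]-O)@A.T; 
m=(abs(c[:,1])<45)&(c[:,0]<90)&(c[:,0]>-160)&(q[:,2]>40)&(q[:,2]<66)
b=np.histogram(q[m&(abs(c[:,1])>35),2],bins=np.arange(44,66,1)); print(b[0])
f_=c[m&(q[:,2]>45)&(c[:,1]<-35)]; print('front edge x',np.percentile(f_[:,0],[1,50,99]))
```

```text
[556.37052267 108.89297571  87.66356347] [ 0.48826924  6.63793404 11.55459941] [-96.77437596   1.73160733]
[   0    0    0    0    0    0    0    0    0    0    1  205 3337 5305
  965   20    0    0    0    0    0]
front edge x [-111.57408932  -43.77087858   65.67132658]
```

View pics/w2.png

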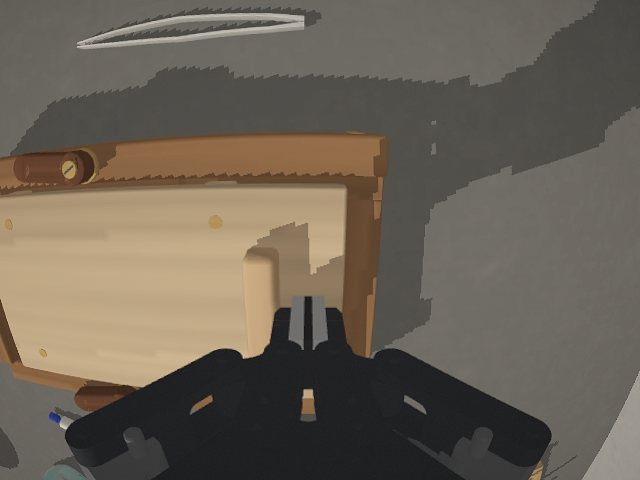

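The rib's near end is at (262,252), the cover's rear edge at u≈347, and the board is still level at 57 mm. The upward force means the tip is rubbing on the board, so the shut fingertips must be about 30 mm below the TCP. I'll raise the tool by 3 mm.

jog_arm(
  commands=[
    [0, 0.1, 0.3, 0],
    [0, 0.1, 0.3, 0],
    [0, 0.1, 0.3, 0],
  ],
)

```text
clock: 4.0
position: [556.3, 109.6, 90.6]
tool_rot: [0.069, 3.139, 0.001]
ft_force: [-0.5, 0.4, -0.3]
gripper_width: 0.1
```

```bash
cat > m.py <<'E'
from h import *
st=get_state(); s=viewer.snapshot('wrist')
p=wtool(s)@R.from_rotvec(st['tool_rot']).as_matrix().T+st['position']
c=(p[...,:2]-O)@A.T; z=p[...,2]; ok=s['z_map']>0
print('TCP',st['position'].round(1),(A@(st['position'][:2]-O)).round(1),'F',st['ft_force'].round(1),st['clock'])
bd=ok&(c[...,1]<-38)&(c[...,1]>-50)&(c[...,0]<60)&(z>44)&(z<64)
print('board z',np.percentile(z[bd],[5,50,95]).round(1),'rear x',np.percentile(c[...,0][bd],[.5]).round(1))
for lo,hi in((-45,-25),(25,45)):
    for a,b in((-60,-20),(-20,20),(20,60)):
        t=bd&0|(ok&(c[...,1]>lo)&(c[...,1]<hi)&(c[...,0]>a)&(c[...,0]<b)&(z>44)&(z<64)); print(lo,a,t.sum(),np.median(z[t]).round(1) if t.any() else '')
rb=ok&(c[...,1]<-14)&(c[...,1]>-29)&(c[...,0]<-30)&(c[...,0]>-160)&(z>np.median(z[bd])+12)&(z<80)
print('rib',rb.sum(),np.percentile(c[...,0][rb],[2,50,98]).round(1),np.median(z[rb]).round(1))
E
python3 m.py
```

```text
TCP [556.3 109.6  90.6] [-97.5   1.6] F [-0.5  0.4 -0.3] 4.0
board z [56.2 57.2 58.3] rear x [-111.9]
-45 -60 3633 0.2
-45 -20 2787 0.2
-45 20 1994 0.2
25 -60 1205 0.2
25 -20 1844 0.2
25 20 1433 0.2
rib 1183 [-84.6 -78.1 -71.4] 72.8
```

jog_arm(
  commands=[
    [0, -0.3, 0, 0],
    [0, -0.6, 0, 0],
    [-0.04, -0.8, 0, 0],
    [-0.04, -0.9, 0, 0],
    [-0.05, -1.0, 0, 0],
    [-0.05, -1.0, 0, 0],
  ],
)

```text
clock: 4.65
position: [555.7, 99.4, 90.3]
tool_rot: [0.069, 3.14, 0.0]
ft_force: [0.5, 0.7, 0.4]
gripper_width: -0.1
```

```bash
sed -i 's/bd&0|//' m.py; python3 m.py
```

```text
TCP [555.7  99.4  90.3] [-87.3   1.5] F [0.5 0.7 0.4] 4.65
board z [55.9 57.  58.1] rear x [-103.7]
-45 -60 3713 56.4
-45 -20 2908 56.3
-45 20 2133 56.3
25 -60 1184 51.2
25 -20 1793 51.0
25 20 1416 50.9
rib 856 [-75.7 -69.6 -63.3] 70.8
```

The +y side has dropped first, or the cover is caught mid-fall. I'll let a moment pass with a light hold and measure again.

jog_arm(
  commands=[
    [0, 0, 0, 0],
    [0, 0, 0, 0],
  ],
)

```text
clock: 4.9
position: [555.7, 99.5, 90.4]
tool_rot: [0.069, 3.139, 0.0]
ft_force: [-0.2, 0.5, 0.4]
gripper_width: -0.2
```

```bash
python3 m.py
```

```text
TCP [555.7  99.5  90.4] [-87.4   1.5] F [-0.2  0.5  0.4] 4.9
board z [55.9 57.  58.1] rear x [-103.8]
-45 -60 3687 56.4
-45 -20 2920 56.3
-45 20 2125 56.4
25 -60 1186 51.3
25 -20 1792 51.0
25 20 1404 51.0
rib 839 [-75.6 -69.6 -63.3] 70.9
```

The +y cleats have dropped and the −y side is still on its rail, a 0.077 rad roll with the −y side lagging slightly. I'll back off and nudge the −y half of the rib.

jog_arm(
  commands=[
    [0, 0.4, 0, 0],
    [-1, 0.4, 0, 0],
    [-2.0, 0.4, 0, 0],
    [-2.0, 0.2, 0, 0],
    [-2.0, 0, 0, 0],
    [-2.0, -0.1, 0, 0],
    [-2.0, -0.1, 0, 0],
  ],
)

```text
clock: 5.65
position: [535.8, 98.3, 90.4]
tool_rot: [0.069, 3.139, 0.0]
ft_force: [-0.8, -0.4, 0.2]
gripper_width: 0.2
```

```bash
python3 m.py
```

```text
TCP [535.8  98.3  90.4] [-85.2 -18.3] F [-0.8 -0.4  0.2] 5.65
board z [56.  57.  58.1] rear x [-103.7]
-45 -60 3324 56.4
-45 -20 2650 56.3
-45 20 1982 56.3
25 -60 0 
25 -20 863 51.1
25 20 1261 50.9
rib 1152 [-97.7 -74.9 -63.3] 71.8
```

No contact yet (rear edge unchanged), so I'll creep on.

jog_arm(
  commands=[
    [0, -0.1, 0, 0],
    [0, -0.1, 0, 0],
    [0, -0.2, 0, 0],
    [0, -0.2, 0, 0],
  ],
)

```text
clock: 6.1
position: [535.9, 96.3, 90.4]
tool_rot: [0.069, 3.139, 0.0]
ft_force: [-0.3, 0.0, -0.4]
gripper_width: 0.1
```

```bash
python3 m.py
```

```text
TCP [535.9  96.3  90.4] [-83.3 -18.2] F [-0.3  0.  -0.4] 6.1
board z [56.  57.1 58.1] rear x [-103.7]
-45 -60 3340 56.4
-45 -20 2700 56.3
-45 20 2017 56.3
25 -60 0 
25 -20 793 51.2
25 20 1269 51.0
rib 1078 [-95.9 -75.3 -63.5] 72.3
```

Run:
```python
from h import *
s=viewer.snapshot('wrist'); st=get_state(); cv2.imwrite('pics/w3.png',s['pixels']); t=snap('top'); 
p=wtool(s)@R.from_rotvec(st['tool_rot']).as_matrix().T+st['position']; c=(p[...,:2]-O)@A.T; z=p[...,2]; ok=s['z_map']>0
for y in range(-52,56,6):
    m=ok&(abs(c[...,1]-y)<3)&(c[...,0]<-85)&(c[...,0]>-125)&(z>44)&(z<62)
    w=ok&(abs(c[...,1]-y)<3)&(c[...,0]<-85)&(c[...,0]>-160)&(z>20)
    r=ok&(abs(c[...,1]-y)<3)&(c[...,0]<-50)&(c[...,0]>-90)&(z>66)&(z<78)
    print(y,m.sum(),np.percentile(c[...,0][m],1).round(1) if m.sum()>20 else '', np.percentile(c[...,0][r],[2,98]).round(1) if r.sum()>20 else '')
cc=cloud(t); C=(cc[...,:2]-O)@A.T; Z=cc[...,2]
for y in range(-50,55,10):
    print(y,[np.median(Z[(abs(C[...,1]-y)<5)&(abs(C[...,0]-x)<10)]).round(1) for x in(-40,-20,0,20,40,60,80)])
cv2.imwrite('pics/top2.png',cv2.resize(t['pixels'][195:275,235:375],None,fx=5,fy=5,interpolation=cv2.INTER_CUBIC))
```

```text
-52 491 -104.0 
-46 571 -104.1 
-40 550 -104.2 
-34 540 -104.2 
-28 494 -104.2 [-89.5 -65. ]
-22 401 -104.0 [-76.4 -63. ]
-16 252 -103.9 [-68.5 -62.6]
-10 87 -104.3 [-67.6 -62.6]
-4 63 -104.4 [-66.2 -62.1]
2 29 -104.3 
8 3  
14 0  
20 0  
26 0  
32 0  
38 10  
44 26 -86.8 
50 30 -86.8 
-50 [np.float64(383.9), np.float64(418.1), np.float64(57.6), np.float64(55.6), np.float64(55.2), np.float64(55.8), np.float64(53.9)]
-40 [np.float64(393.3), np.float64(415.3), np.float64(60.4), np.float64(55.2), np.float64(56.0), np.float64(55.4), np.float64(56.2)]
-30 [np.float64(399.2), np.float64(413.2), np.float64(346.2), np.float64(54.7), np.float64(55.3), np.float64(53.9), np.float64(54.7)]
-20 [np.float64(402.3), np.float64(409.7), np.float64(60.7), np.float64(55.1), np.float64(54.2), np.float64(56.4), np.float64(55.2)]
-10 [np.float64(403.7), np.float64(407.0), np.float64(56.3), np.float64(54.2), np.float64(53.9), np.float64(54.1), np.float64(54.3)]
0 [np.float64(403.0), np.float64(396.2), np.float64(55.1), np.float64(53.2), np.float64(52.6), np.float64(52.3), np.float64(53.1)]
10 [np.float64(400.6), np.float64(388.8), np.float64(53.4), np.float64(52.6), np.float64(53.2), np.float64(51.5), np.float64(52.2)]
20 [np.float64(395.0), np.float64(382.2), np.float64(52.1), np.float64(51.1), np.float64(51.2), np.float64(51.4), np.float64(50.5)]
30 [np.float64(387.3), np.float64(374.0), np.float64(50.0), np.float64(51.0), np.float64(51.2), np.float64(50.3), np.float64(50.5)]
40 [np.float64(377.9), np.float64(50.0), np.float64(50.5), np.float64(49.2), np.float64(50.6), np.float64(50.0), np.float64(49.9)]
50 [np.float64(nan), np.float64(48.7), np.float64(49.2), np.float64(49.4), np.float64(47.6), np.float64(49.2), np.float64(48.4)]
  return _methods._mean(a, axis=axis, dtype=dtype,
  ret = ret.dtype.type(ret / rcount)
```

View pics/w3.png

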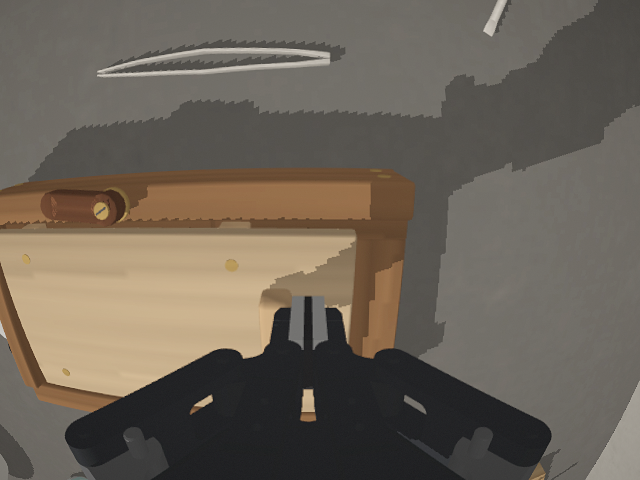

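jog_arm(
  commands=[
    [0, -0.1, 0, 0],
    [0, -0.1, 0, 0],
    [0, -0.2, 0, 0],
    [0, -0.2, 0, 0],
  ],
)

```text
clock: 6.65
position: [535.9, 94.2, 90.4]
tool_rot: [0.07, 3.139, -0.0]
ft_force: [0.2, -1.7, 1.2]
gripper_width: 0.3
```

```bash
python3 m.py
```

```text
TCP [535.9  94.2  90.4] [-81.2 -18.1] F [ 0.2 -1.7  1.2] 6.65
board z [48.2 49.3 50.2] rear x [-102.7]
-45 -60 3257 49.3
-45 -20 2673 49.2
-45 20 2043 49.2
25 -60 0 
25 -20 832 49.3
25 20 1354 49.3
rib 1338 [-93.4 -72.2 -62.1] 66.2
```

The cover dropped level at z 49.3 on both sides. Next I'll back off, lift, and go over to the outer side of button A.

jog_arm(
  commands=[
    [0, 0.5, 0, 0],
    [0, 0.5, 3, 0],
    [0, 0.5, 6, 0],
    [3, -2, 6, 0],
    [6, -5, 6, 0],
    [9, -8, 6, 0],
    [12.3, -12, 6, 0],
    [12.3, -12, 6, 0],
  ],
)

```text
clock: 7.5
position: [661.1, -29.2, 149.5]
tool_rot: [0.074, 3.14, -0.001]
ft_force: [-0.8, 1.4, -0.6]
gripper_width: -0.1
```

jog_arm(
  commands=[
    [0, 0, -2, 0],
    [0, 0, -4, 0],
    [0, 0, -6, 0],
    [0, 0, -6.4, 0],
    [0, 0, -6.4, 0],
  ],
)

```text
clock: 8.0
position: [660.9, -28.7, 85.3]
tool_rot: [0.074, 3.141, -0.001]
ft_force: [0.5, 0.1, 0.2]
gripper_width: -0.3
```

```bash
python3 m.py
python3 - <<'E'
from h import *
st=get_state(); s=viewer.snapshot('wrist'); cv2.imwrite('pics/w4.png',s['pixels'])
E
```

```text
TCP [660.9 -28.7  85.3] [ 35.9 112.4] F [0.5 0.1 0.2] 8.0
board z [47.8 49.1 50.2] rear x [-104.1]
-45 -60 554 49.3
-45 -20 0 
-45 20 0 
25 -60 3513 49.3
25 -20 4396 49.2
25 20 4659 49.2
rib 702 [-74.2 -66.  -60.8] 64.8
```

View pics/w4.png

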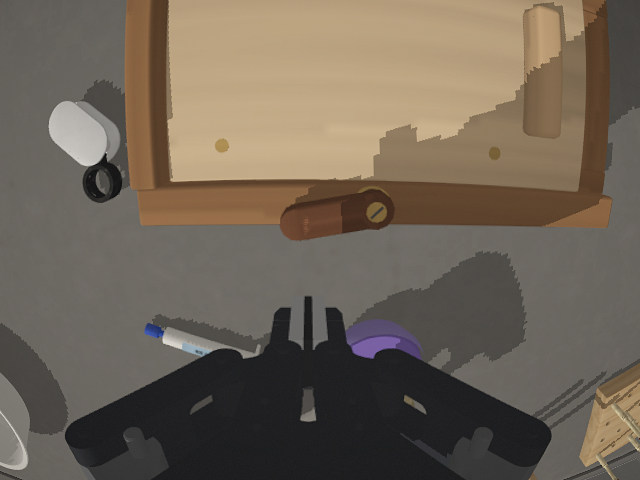

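Button A shows its pivot at (377,212) and its nose at about (290,225). The finger (308,297) stands outside it, so I'll push in.

jog_arm(
  commands=[
    [-1.5, 0.05, 0, 0],
    [-2.5, 0.1, 0, 0],
    [-3.3, 0.2, 0, 0],
    [-4.1, 0.4, 0, 0],
    [-4.9, 0.6, 0, 0],
    [-5.6, 0.8, 0, 0],
    [-6.2, 1.0, 0, 0],
    [-6.4, 1.2, 0, 0],
  ],
)

```text
clock: 8.9
position: [597.0, -16.7, 86.8]
tool_rot: [0.073, 3.138, -0.001]
ft_force: [0.9, -0.9, -0.1]
gripper_width: 0.0
```

```bash
python3 m.py
python3 - <<'E'
from h import *
st=get_state(); s=viewer.snapshot('wrist'); cv2.imwrite('pics/w5.png',s['pixels'])
E
```

```text
TCP [597.  -16.7  86.8] [26.8 48.1] F [ 0.9 -0.9 -0.1] 8.9
board z [48.1 49.2 50.3] rear x [-101.5]
-45 -60 3700 49.2
-45 -20 4438 49.2
-45 20 4554 49.2
25 -60 2924 49.3
25 -20 3437 49.2
25 20 3522 49.2
rib 868 [-74.1 -66.2 -61. ] 64.8
```

View pics/w5.png

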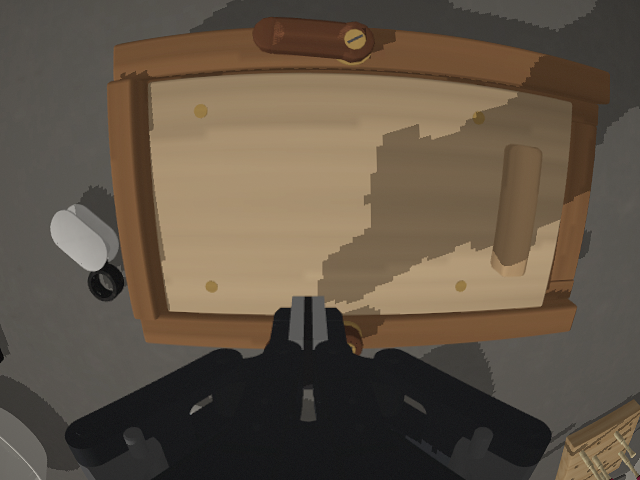

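The finger hides button A's nose (its pivot end is at (352,345)), and the cover is still level. I'll nudge towards −x to finish the swing, then retreat upwards.

jog_arm(
  commands=[
    [0, 0.2, 0, 0],
    [0, 0.4, 0, 0],
    [0, 0.5, 0, 0],
    [0, 0.5, 0, 0],
  ],
)

```text
clock: 9.4
position: [597.4, -11.5, 86.7]
tool_rot: [0.073, 3.138, -0.001]
ft_force: [-1.0, 0.1, 0.2]
gripper_width: -0.2
```

jog_arm(
  commands=[
    [0, -0.8, 0, 0],
    [0, -1, 2, 0],
    [0, -1, 5, 0],
    [0, -1, 7, 0],
    [-4, -1, 7, 0],
    [-8, -1, 7, 0],
    [-12, -1, 7, 0],
    [-12, -1, 7, 0],
  ],
)

```text
clock: 10.2
position: [474.5, -21.9, 157.0]
tool_rot: [0.073, 3.138, -0.002]
ft_force: [0.3, -0.3, 0.6]
gripper_width: 0.1
```

```bash
python3 m.py
python3 - <<'E'
from h import *
st=get_state(); s=viewer.snapshot('wrist'); cv2.imwrite('pics/w6.png',s['pixels'])
E
```

```text
TCP [474.5 -21.9 157. ] [ 37.6 -74.1] F [ 0.3 -0.3  0.6] 10.2
board z [48.3 49.3 50.3] rear x [-102.]
-45 -60 1339 49.3
-45 -20 1406 49.3
-45 20 616 49.2
25 -60 0 
25 -20 0 
25 20 33 49.2
rib 328 [-74.2 -67.3 -61.5] 64.9
```

View pics/w6.png

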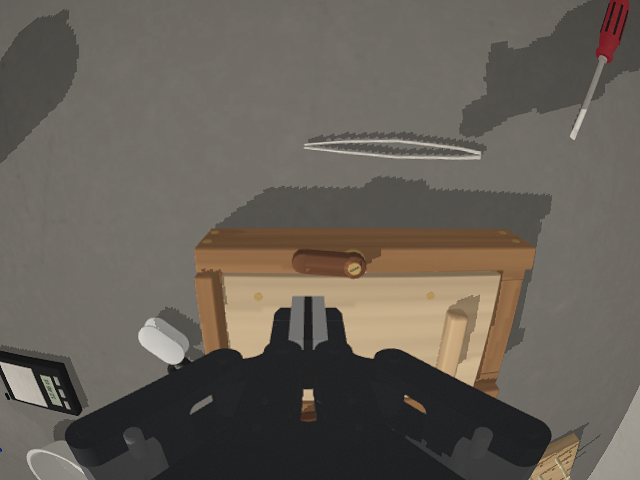

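Button B is seen parked, with its pivot at (353,268) and nose at (300,262), and the tweezers are undisturbed. I'll go outside it, lower, and push in mirror-wise.

jog_arm(
  commands=[
    [-2, 0.2, 0, 0],
    [-3.8, 0.4, 0, 0],
    [-3.8, 0.4, -2, 0],
    [-3.8, 0.4, -5, 0],
    [-3.8, 0.4, -7.1, 0],
    [-3.8, 0.4, -7.1, 0],
  ],
)

```text
clock: 10.9
position: [438.8, -18.0, 83.8]
tool_rot: [-0.074, -3.14, 0.001]
ft_force: [-0.7, 0.6, 0.9]
gripper_width: 0.1
```

jog_arm(
  commands=[
    [1.5, -0.05, 0, 0],
    [2.5, 0, 0, 0],
    [3.3, 0, 0, 0],
    [4.1, 0.1, 0, 0],
    [4.9, 0.3, 0, 0],
    [5.6, 0.4, 0, 0],
    [6.2, 0.5, 0, 0],
    [6.4, 0.6, 0, 0],
  ],
)

```text
clock: 11.7
position: [503.3, -11.9, 83.7]
tool_rot: [-0.074, -3.14, 0.001]
ft_force: [-0.5, -0.2, 0.0]
gripper_width: 0.1
```

jog_arm(
  commands=[
    [0, 0.2, 0, 0],
    [0, 0.4, 0, 0],
    [0, 0.5, 0, 0],
    [0, 0.5, 0, 0],
  ],
)

```text
clock: 12.1
position: [503.3, -7.6, 83.7]
tool_rot: [0.074, 3.141, -0.005]
ft_force: [2.7, -9.9, -1.8]
gripper_width: 0.1
```

jog_arm(
  commands=[
    [0, -0.8, 0, 0],
    [0, -1, 2, 0],
    [0, -1, 5, 0],
    [0, -1, 9, 0],
    [-4, -1, 12, 0],
    [-8, -1, 13, 0],
    [-12, -1, 13, 0],
    [-12, -1, 13, 0],
  ],
)

```text
clock: 12.9
position: [380.5, -17.6, 215.0]
tool_rot: [0.074, 3.137, -0.005]
ft_force: [1.1, 0.3, 0.3]
gripper_width: 0.3
```

```bash
python3 m.py
python3 - <<'E'
from h import *
s=snap('top'); cv2.imwrite('pics/top3.png',cv2.resize(s['pixels'][190:280,225:385],None,fx=5,fy=5,interpolation=cv2.INTER_CUBIC))
E
```

```text
TCP [380.5 -17.6 215. ] [  37.7 -168.1] F [1.1 0.3 0.3] 12.9
board z [48.1 49.2 50.2] rear x [-103.1]
-45 -60 26 49.1
-45 -20 36 49.3
-45 20 0 
25 -60 0 
25 -20 0 
25 20 170 49.3Traceback (most recent call last):
  File "m.py", line 12, in <module>
    print('rib',rb.sum(),np.percentile(c[...,0][rb],[2,50,98]).round(1),np.median(z[rb]).round(1))
                         ~~~~~~~~~~~~~^^^^^^^^^^^^^^^^^^^^^^^^
    return _quantile_unchecked(
        a, q, axis, out, overwrite_input, method, keepdims, weights)
    return _ureduce(a,
                    func=_quantile_ureduce_func,
    ...<5 lines>...
                    overwrite_input=overwrite_input,
                    method=method)
    r = func(a, **kwargs)
    result = _quantile(arr,
                       quantiles=q,
    ...<2 lines>...
                       out=out,
                       weights=wgt)
    slices_having_nans = np.isnan(arr[-1, ...])
                                  ~~~^^^^^^^^^
IndexError: index -1 is out of bounds for axis 0 with size 0
```

View pics/top3.png

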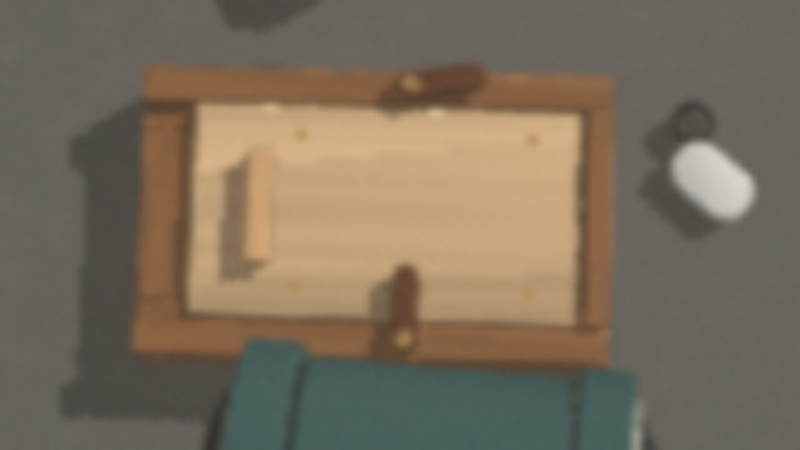

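Button B stands square across the board, against its stop. Button A did not move: the fingertip at TCP z 86.8 passed just over it. I'll repeat A a few mm lower, at the height that worked for B.

jog_arm(
  commands=[
    [4.5, 0, 0, 0],
    [9, 0, 0, 0],
    [13.5, 0, 0, 0],
    [18, 0, 0, 0],
    [22.5, -0.5, 0, 0],
    [26, -1, 0, 0],
    [28, -1.1, -2, 0],
    [28, -1.1, -5, 0],
  ],
)

```text
clock: 13.8
position: [666.2, -29.0, 162.8]
tool_rot: [0.074, 3.138, -0.004]
ft_force: [0.5, 0.3, -1.5]
gripper_width: -0.3
```

jog_arm(
  commands=[
    [0, 0, -3, 0],
    [0, 0, -6, 0],
    [0, 0, -8, 0],
    [0, 0, -8.5, 0],
    [0, 0, -8.5, 0],
  ],
)

```text
clock: 14.3
position: [666.3, -29.0, 76.4]
tool_rot: [0.074, 3.14, -0.004]
ft_force: [0.5, -0.7, 1.0]
gripper_width: 0.2
```

jog_arm(
  commands=[
    [0, 0, 0.6, 0],
    [0, 0, 0.6, 0],
    [0, 0, 0.6, 0],
  ],
)

```text
clock: 14.6
position: [666.9, -29.0, 83.8]
tool_rot: [0.074, 3.138, -0.004]
ft_force: [0.3, -0.2, -0.1]
gripper_width: -0.2
```

jog_arm(
  commands=[
    [-1.7, 0.05, 0, 0],
    [-2.9, 0.1, 0, 0],
    [-3.8, 0.2, 0, 0],
    [-4.6, 0.4, 0, 0],
    [-5.4, 0.6, 0, 0],
    [-6.1, 0.8, 0, 0],
    [-6.7, 1.0, 0, 0],
    [-6.9, 1.2, 0, 0],
  ],
)

```text
clock: 15.4
position: [597.3, -16.7, 83.8]
tool_rot: [0.074, 3.138, -0.004]
ft_force: [0.6, -1.3, 0.1]
gripper_width: -0.0
```

jog_arm(
  commands=[
    [0, 0.2, 0, 0],
    [0, 0.4, 0, 0],
    [0, 0.6, 0, 0],
    [0, 0.7, 0, 0],
    [0, 0.7, 0, 0],
  ],
)

```text
clock: 15.9
position: [597.3, -11.5, 83.6]
tool_rot: [0.074, 3.139, -0.01]
ft_force: [-2.8, -18.3, 0.7]
gripper_width: -0.1
```

Button A is now against its stop. I'll retreat and check.

jog_arm(
  commands=[
    [0, -0.8, 0, 0],
    [0, -1, 2, 0],
    [0, -1, 6, 0],
    [0, -1, 10, 0],
    [-4, -1, 13, 0],
    [-8, -1, 15, 0],
    [-12, -1, 15, 0],
    [-16, -1, 15, 0],
  ],
)

```text
clock: 16.7
position: [436.2, -21.4, 234.1]
tool_rot: [0.074, 3.138, -0.01]
ft_force: [-0.3, 0.3, 0.4]
gripper_width: -0.4
```

jog_arm(
  commands=[
    [-3, 2, 0, 0],
    [-6, 4, 0, 0],
    [-6, 8, 0, 0],
    [-6, 12, 0, 0],
    [-6, 16, 0, 0],
    [-6, 20, 0, 0],
    [-6, 24, 0, 0],
    [-6, 24, 0, 0],
  ],
)

```text
clock: 17.5
position: [375.7, 222.1, 233.9]
tool_rot: [0.067, 3.139, -0.009]
ft_force: [-0.0, -0.4, -0.8]
gripper_width: 0.4
```

Run:
```python
from h import *
a=dict(np.load('/tmp/top.npz')) 
s=snap('top'); cv2.imwrite('pics/top4.png',cv2.resize(s['pixels'][150:300,200:390],None,fx=4,fy=4,interpolation=cv2.INTER_CUBIC))
c=cloud(s); C=(c[...,:2]-O)@A.T; Z=c[...,2]
for y in(-40,0,40): print(y,[np.median(Z[(abs(C[...,1]-y)<7)&(abs(C[...,0]-x)<10)]).round(1) for x in(-85,-45,-20,40,60,80)])
im=s['pixels']; hsv=cv2.cvtColor(im,cv2.COLOR_BGR2HSV)
for n,sy in(('A',1),('B',-1)):
    m=(hsv[...,2]<110)&(hsv[...,1]>120)&(abs(C[...,0]-10)<45)&(sy*C[...,1]<90)&(sy*C[...,1]>15)&(Z>54)&(Z<68)
    print(n,m.sum(),C[m].mean(0).round(1),C[m].min(0).round(1),C[m].max(0).round(1))
st=get_state(); print(st['position'],st['ft_force'],st['clock'],abs(st['qvel']).max())
```

```text
-40 [np.float64(48.6), np.float64(49.4), np.float64(48.0), np.float64(49.2), np.float64(48.2), np.float64(49.4)]
0 [np.float64(48.0), np.float64(49.0), np.float64(47.9), np.float64(48.5), np.float64(47.8), np.float64(49.7)]
40 [np.float64(48.9), np.float64(48.0), np.float64(47.9), np.float64(50.2), np.float64(48.3), np.float64(48.6)]
A 32 [ 9.3 48.6] [ 5.  31.3] [15.3 62.5]
B 37 [  9.1 -48.6] [  3.4 -72. ] [ 13.8 -31.1]
[375.81567894 220.32433243 233.87860727] [-0.87569682 -0.22017475 -0.1414007 ] 17.55 0.05433716117305406
```

View pics/top4.png

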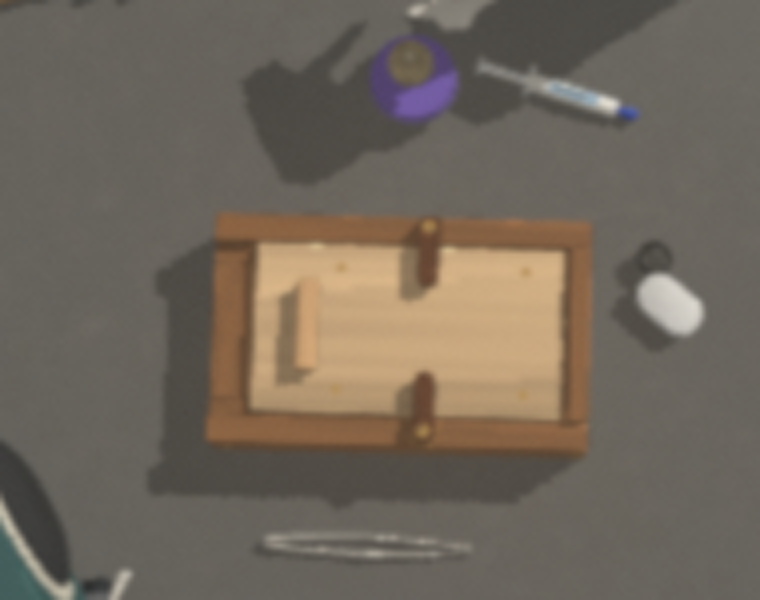

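Both buttons stand square across the board: A from (428,228) to (428,285), B from (422,430) to (424,375). The cover is level at about 49 mm, and the lamp, syringe, loupe and tweezers are in place. I'll hand the job in.

```bash
python3 -c "
from bench import order; print(order.finish_job())"
```

```text
the job is handed in; nothing more can be done
None
```

The case is closed and fastened, and I handed the job in at about 17.6 s of the 64 s allowed. The hand-in reports no verdict.

**What I did:** I pushed the cover along its rails by the rib with the shut fingertips. Its +y side dropped first, so for a moment it stood tilted by about 0.08 rad. A nudge on the −y half of the rib brought the other side down. I then swung both turn-buttons in from outside until each met its stop. Contact forces on the tool read about 10 N on button B and 18 N on button A.

**Last checks:**
- **Cover:** the board top read 48–50 mm everywhere I sampled it, so it lies level in the notches. It is within about 2–3 mm of closed along the case, which is as close as my measurement can tell.
- **Buttons:** both lie square across the board, near 1.57 rad, in the last top view.
- **Other things:** the loupe, lamp, syringe and tweezers look undisturbed in that view. The scale, screwdriver and mug lie outside it and were not checked again, but the tool never went near them.
- **Robot:** the gripper is well clear of everything.

**What went wrong on the way:**
- My first pass at button A went over the top of it, because I had estimated the shut fingertips as lower than they really are. The top view showed this, and I repeated the push about 3 mm lower.
- Early in the push, the tool briefly read about 12 N upward. I took this as the fingertip rubbing on the board, but that does not fit the later fingertip height, so its cause is not certain.

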